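Swing out the hook and hang up the pail

ROBOT

A 6-joint arm with a two-finger parallel gripper is mounted at the origin on a cart in front of the work surface, level with it; the furniture and walls round the work are solid. World frame = base frame: x ahead of the robot, y to its left, z up, the work surface at z = 0. Lengths are in m, angles in degrees, forces in N, time in s.
With the tool pointing down it reaches from about 0.35 to 0.8 m from the base axis. Payload 7.3 kg.
Tool frame: the origin (TCP) lies midway between the tips of the shut fingers; the grasp point (between the pads) lies 19 mm behind it (r.hold_point_z is the distance from the TCP to the grasp point, in m); z points along the fingers, y is the line along which they close (so a half turn about z gives the same grasp; the last joint's range is limited). The gripper opens to 85 mm and grips with 20 to 120 N. Pads are 22 mm wide; open, the fingers measure 114 mm over their backs; the gripper's body (76 mm by 85 mm) begins 54 mm behind the grasp point. The pads swing forward as they close: fully open they stand 13 mm farther back than shut.
Start: joints at [64.744, 19.595, 87.324, -0, 73.075, -8.365], TCP at [0.153, 0.502, 0.231] pointing down, gripper open.
Joint ranges: [-145.02, 145.02], [-44.19, 115.74], [2.07, 154.8], [-57.11, 237.11], [16.16, 152.29], [-177.93, 177.93]. Speed limits (degrees/s): [147.25, 147.25, 180, 180, 180, 180].

INTERFACE

Orientations are given as [roll, pitch, yaw] about the fixed x, y, z axes, in that order (R = Rz(yaw) Ry(pitch) Rx(roll)).
In Python, from workcell import r, viewer, finish_job gives the robot as it stands. The module is installed in compiled form; this text tells all that it offers.
- The arm moves only by the tool servo_tool, never from a script. Its argument "motion" is one flat list of numbers, 4 for each row, row after row: the shift along the tool's x, y, z in units of 40 mm (1.0 is 40 mm), then the turn about the tool's z in units of 10 degrees (1.0 is 10 degrees). A call has 1 to 12 rows; each row shifts and turns the commanded pose from where the row before left it, along the tool's axes as they then stand; what a row does not reach is not made up. A row lasts 1/8 s, in which the tool goes at most 62.5 mm and 10.7 degrees, less where a joint would pass 70% of its speed; a pose out of reach is approached as far as the arm can. A call with a number of a shift or a turn outside -1 to 1 is refused whole. A call with a gripper value outside its range is refused whole. "gripper" is the closure in counts, from 0 (fully open) to 255 (shut), set as the call begins (left out, the last holds). The fingers move at their own pace and stop on an object; the grip force is fixed at half the most. Time passes only in rows, so rows that do not move let the fingers close. It gives the time, the measured TCP pose, the force, the opening and the grip force at its end, in the units of the state.
- r.observe(): the state, without advancing time (a new reading comes with each control period).
- viewer.grab_frame(name): name is "scene" or "top" or "wrist"; returns (picture, depth): 384x512x3 uint8, red, green, blue; 384x512 float32, m along the optical axis (not along the pixel's ray), 0 where there is no reading.
- viewer.camera_info(name): a dict with "fx", "fy", "cx", "cy" (pixels), "xyz" and "attitude" of the camera in the world. Camera axes: x right, y up, looking along -z (the intrinsics and any distortion apply to the point x, -y, -z); pixel columns grow to the right and rows downward; lengths in m; the calibration is good to about 2 mm. A picture is of the moment at which its call begins: read the wrist's pose just before it. camera_info takes no time and is no camera call; for the wrist camera it gives the pose at the moment of the call.
- finish_job(): hands the job in; it is judged then, once.
Trained networks look in the newest picture that a camera, given by its name, has taken for a name from the list of things; names that differ only in an ending like _2 or _b are one class to them, and where a whole thing is asked for, a point or a joint stands for the part that bears it (a point fixed in the world has none). Each returns a list of dicts, best first, with "p" (0 to 1); they miss things now and then, are a little off and sometimes report something else, mostly with a low value. They report only what shows in the picture. A call takes as long as a camera call. They do not tell look-alikes from the thing itself.
- viewer.silhouettes(camera, target): "region" (384x512 bool, what is visible of it) and "rect" ([left, top, width, height] in pixels, round what is visible of it).
The state is a dict: "time": time; "joint_pos": joint angles; "dq": joint speeds; "effort": joint torques, N m; "position": TCP position; "tcp_rot": TCP orientation; "contact_force": force on the tool from outside, world axes, zero at the start; "wrist_torque": the same for the moment, N m; "finger_gap": opening from 0.0 (shut) to 1.0 (fully open); "grasp_force": force on a finger pad.
Only numpy, scipy, OpenCV 4.12 (cv2) and the standard library are available. Lean on these libraries where they do the work, as an engineer would, in place of code of your own. Each camera call takes 0.05 s, during which the arm holds its last target. There are 200 camera calls.

TASK

Swing the folded hook of the counter stand out until it reaches its stop. Then hang the small steel pail on it by its handle, with the raised notch in the middle of the handle sitting in the dip of the hook, and leave it hanging freely and upright with the hook still fully out. Do not tip the pail over on the way, and leave the timer, the measuring cup and the salt shaker where they stand.

Things in the scene. Friction and masses are not known exactly. Their poses are not given: they have to be found in the camera images.
- stand: Fixed steel counter stand: round foot 120 mm wide, upright 18 mm post, on top a pivoted hook arm, centre line 250 mm above the worktop (pivot cap's top at 268 mm). Origin: centre of the foot's underside, on the pivot axis; z up. The swung-out hook points along the stand's own -x, the fully folded hook along its own -y.
- hook (a joint): Angle of the hook arm about the upright pivot, rad: 0 = fully folded (arm along the stand's -y), growing as it swings out, clockwise from above, to the rigid stop at 1.571 = fully out (arm along the stand's -x). Starts between 0.2 and 0.7. Turns with friction (about 2 N at 75 mm from the pivot) and stays where left.
- saddle (a point): Middle of the hook's dip, on top of the 10 mm round bar, 105 mm from the pivot axis, 243 mm above the worktop; moves with the hook. Its y axis points along the arm to the pivot, z up. The arm is level to 85 mm from the pivot, dips 12 mm (floor 95 to 115 mm) and ends in an upturned tip 128 mm out, top 267 mm above the worktop; the gap above the dip is 30 mm wide.
- pail_mid (a point): Point on the upright axis of a small loose round steel pail (about 0.2 kg, rim 112 mm wide and 87 mm high, 198 mm high with handle), 99 mm above its underside. Its y axis runs along the handle, z up. The rigid arched handle is 10 mm round bar with legs at y = -55 and +55 mm; its level pieces run from 12 to 46 mm either side of the middle, bar centre 86 mm above this point.
- notch (a point): Underside of the raised notch (inverted V, 8 mm high) in the middle of the pail's handle: on the pail's axis, 188 mm above its underside. When hung it rests on the saddle point, with the handle across the hook arm.
- pail: The same pail; origin at the centre of its underside, axes as for pail_mid.
- timer: Bystander: round white kitchen timer with a red knob, 72 mm wide, 47 mm high; origin at the centre of its underside.
- measure_cup: Bystander: small steel measuring cup with a side handle, 78 mm wide, 111 mm long, 79 mm high; origin at the centre of its outline's underside.
- mill_1: Bystander: small glass salt shaker with a metal top, 44 mm wide, 90 mm high; origin at the centre of its underside.
Not all that is in view belongs to the job. Leave any blue look-alike of the pail alone.

How it is judged (in metres and radians):
On the way, in this order (a step that is already met when the one before it is completed fails the run):
1. the hook is swung out to its stop while the pail still stands on the worktop (value of joint hook above 1.47 rad and height (world z) of pail below 0.03 m), for 0.2 s.
2. the pail hangs in the dip of the hook by its handle's notch (distance between notch and saddle below 0.016 m and angle between pail_mid's own z axis and vertical below 0.25 rad and contact force between pail and stand above 0.5 N and value of joint hook above 1.42 rad), for 0.2 s.
At the end, for the whole second after the job is handed in: The pail hangs by its handle on the hook: notch within 16 mm of the middle of the hook's dip, pail upright within 0.25 rad (14 degrees), its weight carried by the hook, and the hook still swung out (joint above 1.42 rad) (all of step 2); the robot touches nothing.
It fails at once if the pail is tipped over by more than 50 degrees (angle between pail_mid's own z axis and vertical above 0.87 rad).
It fails at once if the kitchen timer is moved by more than 30 mm (distance of timer from where it was at the start of the episode above 0.03 m).
It fails at once if the measuring cup is moved by more than 30 mm (distance of measure_cup from where it was at the start of the episode above 0.03 m).
It fails at once if the salt shaker is moved by more than 30 mm (distance of mill_1 from where it was at the start of the episode above 0.03 m).
It also fails if it takes over 61 s, if anything falls off the work surface, if the arm or the gripper's body presses on something with over 40 N, if the wrist force passes 120 N, or if a joint passes its speed limit or range.

## Working session

There is one attempt and no reset: what is moved stays moved. The work goes in short steps, Python scripts to look and compute and a tool call to move; the robot and the scene stay as the last step left them, time stands still between calls to the robot, and variables do not carry over. Pictures are saved under pics/ and viewed, at most 10 in all, crops included, and the job is handed in when it is done.

Besides the shell and the picture viewer there is one more tool, called after "Request:" as name(argument=value, ...) on one line, values as JSON. servo_tool: Moves the arm, as the interface text tells. Shifts and turns lie within -1 to 1; 1 stands for 40 mm of shift or 10 degrees of turn. Its arguments: {"type":"object","properties":{"motion":{"type":"array"},"gripper":{"type":"number"}},"required":["motion"]}

```bash
mkdir -p pics
cat > h.py <<'E'
import numpy as np, cv2
from scipy.spatial.transform import Rotation as R
from workcell import r, viewer, finish_job
def cloud(cam,d,info=None):
    i=info or viewer.camera_info(cam)
    v,u=np.mgrid[0:384,0:512]
    P=np.stack([(u-i['cx'])/i['fx']*d,-(v-i['cy'])/i['fy']*d,-d],-1)
    return P@R.from_euler('xyz',i['attitude'],degrees=True).as_matrix().T+np.array(i['xyz'])
E
python3 - <<'E'
from h import *
print(r.observe()); print(viewer.camera_info('top'),viewer.camera_info('scene'),r.hold_point_z)
ims=[]
for c in ['scene','top']:
    im,d=viewer.grab_frame(c); P=cloud(c,d); np.savez(c+'.npz',im=im,d=d,P=P)
    cv2.imwrite(f'pics/{c}0.png',im[:,:,::-1])
    for t in ['pail','stand','hook','timer','measure_cup','mill_1']:
        for s in viewer.silhouettes(c,t)[:3]:
            Q=P[s['region']&(d>0)]; print(c,t,round(s['p'],2),s['rect'],np.round(np.median(Q,0),3),np.round(np.percentile(Q,2,0),3),np.round(np.percentile(Q,98,0),3))
E
```

```text
{'time': 0.0, 'joint_pos': array([ 6.47444559e+01,  1.96373300e+01,  8.73769604e+01,  3.24696336e-03,
        7.30739404e+01, -8.36375887e+00]), 'dq': array([-0.05533287,  0.00062959, -0.03669155, -0.06603148,  0.0044315 ,
        0.00738651]), 'effort': array([ 1.58736711e-03, -4.33684301e+01, -2.46006256e+01, -7.12017504e-05,
        8.24687770e-03, -3.98608881e-05]), 'position': array([0.15232742, 0.50200607, 0.2306195 ]), 'tcp_rot': array([-1.79913159e+02, -1.59056271e-02,  1.63107255e+02]), 'contact_force': array([0.25476891, 0.08128044, 0.50728203]), 'wrist_torque': array([-0.00333203, -0.0472836 , -0.01161945]), 'grasp_force': 0.0, 'finger_gap': 1.0030777358397758}
{'fx': 420.8444613187037, 'fy': 420.8444613187037, 'cx': 250.92512549206472, 'cy': 195.4186354372918, 'xyz': array([0.28775484, 0.17901815, 1.26516593]), 'attitude': array([ 11.66005707,   0.29000475, -90.83965111])} {'fx': 490.1002155386859, 'fy': 490.1002155386859, 'cx': 252.67302958885955, 'cy': 195.7281279300675, 'xyz': array([-0.39779482, -0.60409248,  0.96334173]), 'attitude': array([ 56.31799844,   1.03303303
[... 1120 characters left out ...]
[0.451 0.337 0.05 ] [ 0.4    0.277 -0.001] [0.498 0.382 0.193]
top stand 0.69 [275.4, 150.0, 54.8, 26.9] [0.59  0.055 0.253] [ 0.543 -0.029 -0.003] [0.67  0.113 0.268]
top stand 0.61 [256.2, 148.9, 70.0, 48.8] [0.594 0.103 0.015] [ 0.545  0.005 -0.002] [0.658 0.159 0.264]
top hook 0.55 [280.4, 146.9, 50.7, 27.4] [0.585 0.072 0.254] [ 0.544 -0.006  0.238] [0.614 0.115 0.268]
top timer 0.78 [164.3, 160.7, 21.9, 24.3] [0.617 0.411 0.027] [0.587 0.381 0.001] [0.66  0.443 0.049]
top measure_cup 0.57 [192.6, 122.6, 34.5, 33.5] [0.724 0.317 0.031] [ 0.679  0.265 -0.001] [0.749 0.351 0.081]
top mill_1 0.8 [310.8, 121.0, 12.1, 22.0] [ 0.729 -0.018  0.055] [ 0.716 -0.05  -0.003] [ 0.788 -0.001  0.091]
```

Run:
```python
from h import *
z=np.load('top.npz'); c=z['im'][90:330,120:370]; cv2.imwrite('pics/t1.png',cv2.resize(c,(625,600),interpolation=cv2.INTER_CUBIC)[:,:,::-1])
P=z['P'];im=z['im'];Pc=np.load('scene.npz')['P'].reshape(-1,3)
A=P.reshape(-1,3)
for n,Q in(('top',A),('scene',Pc)):
    m=(Q[:,2]>.23)&(Q[:,2]<.28)&(Q[:,0]>.5)&(Q[:,0]<.7)&(Q[:,1]>-.1)&(Q[:,1]<.2);q=Q[m]
    print(n,'hook',len(q));print(np.round(q[np.argsort(q[:,1])][::max(1,len(q)//25)],3).tolist())
    m=(Q[:,2]>.004)&(Q[:,2]<.03)&(np.hypot(Q[:,0]-.6,Q[:,1]-.1)<.09);print('foot',np.round(np.percentile(Q[m],[1,99],0),3))
    for cx,cy in((.293,.2),(.451,.335)):
        m=(Q[:,2]>.15)&(Q[:,2]<.21)&(np.hypot(Q[:,0]-cx,Q[:,1]-cy)<.08);q=Q[m]
        s=np.linalg.svd(q[:,:2]-q[:,:2].mean(0))[2][0];t=(q[:,:2]-q[:,:2].mean(0))@s
        rim=Q[(Q[:,2]>.078)&(Q[:,2]<.092)&(np.hypot(Q[:,0]-cx,Q[:,1]-cy)<.08)]
        print('handle',len(q),q.mean(0),'dir',np.degrees(np.arctan2(s[1],s[0])),q[:,:2].mean(0)+s*(t.max()+t.min())/2,t.ptp() if hasattr(t,'ptp') else np.ptp(t),'rim',len(rim),cv2.fitEllipse(rim[:,:2].astype(np.float32)*1000))
```

```text
top hook 304
[[0.545, -0.014, 0.263], [0.543, -0.005, 0.254], [0.55, -0.0, 0.244], [0.551, 0.005, 0.244], [0.553, 0.012, 0.243], [0.557, 0.019, 0.239], [0.564, 0.026, 0.252], [0.562, 0.031, 0.252], [0.571, 0.038, 0.255], [0.575, 0.045, 0.253], [0.572, 0.05, 0.254], [0.579, 0.058, 0.255], [0.578, 0.065, 0.25], [0.588, 0.072, 0.252], [0.585, 0.077, 0.254], [0.593, 0.085, 0.255], [0.592, 0.092, 0.25], [0.599, 0.095, 0.261], [0.593, 0.098, 0.236], [0.591, 0.101, 0.244], [0.591, 0.103, 0.235], [0.597, 0.105, 0.268], [0.59, 0.108, 0.264], [0.598, 0.11, 0.265], [0.593, 0.113, 0.263], [0.599, 0.117, 0.252]]
foot [[0.543 0.033 0.004]
 [0.661 0.162 0.027]]
handle 188 [0.29125884 0.19963715 0.1883495 ] dir 73.8725994133394 [0.29150519 0.20048915] 0.11853894996268056 rim 323 ((291.5372314453125, 200.33932495117188), (103.88359069824219, 104.0649642944336), 156.87628173828125)
handle 185 [0.44903077 0.32902974 0.18693137] dir -75.37539583243338 [0.44865475 0.33047079] 0.11847111802966975 rim 281 ((448.83740234375, 330.901611328125), (103.80427551269531, 104.24534606933594), 130.57522583007812)
sc
[... 445 characters left out ...]
 [0.595, 0.093, 0.248], [0.602, 0.095, 0.26], [0.589, 0.097, 0.259], [0.6, 0.097, 0.257], [0.611, 0.099, 0.265], [0.599, 0.1, 0.26], [0.594, 0.103, 0.231], [0.592, 0.105, 0.238], [0.596, 0.109, 0.258]]
foot [[0.546 0.042 0.004]
 [0.658 0.156 0.027]]
handle 178 [0.28800172 0.18812165 0.18001837] dir -106.00202627368688 [0.29029865 0.1961309 ] 0.11950661523573873 rim 282 ((291.07049560546875, 195.3057098388672), (103.20503234863281, 106.57239532470703), 158.29039001464844)
handle 165 [0.44822393 0.32408305 0.18016601] dir -75.76663267112468 [0.44765114 0.32634119] 0.12052265022458153 rim 194 ((449.7888488769531, 326.01727294921875), (104.13031005859375, 106.49653625488281), 11.712777137756348)
```

View pics/t1.png

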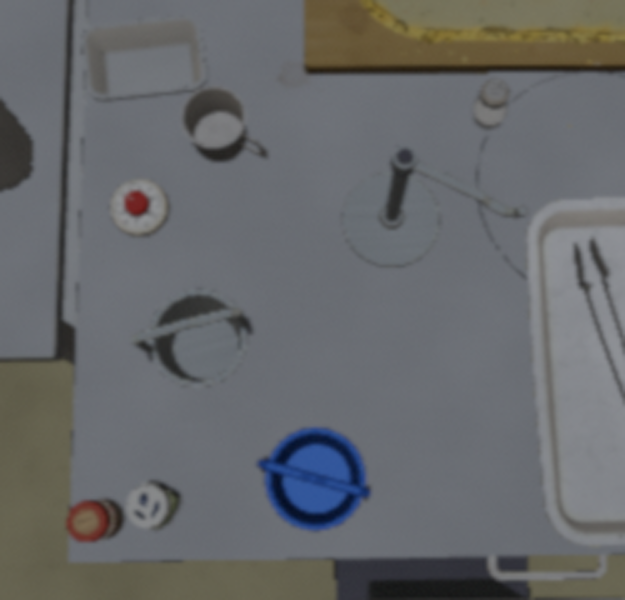

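View pics/scene0.png

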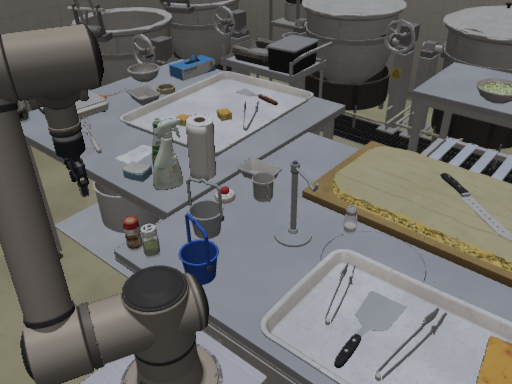

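The steel pail is at crop (197,338), about (0.449, 0.331), with its handle running at about -75.5°. The blue look-alike is at crop (315,478). The stand pivot is at about (0.600, 0.102), and the hook points to about 244°. I'll turn the tool to yaw 90 while rising, which makes tool x = world +y, tool y = world +x and tool z = down. Then I'll fly over to the far side of the hook.

Request:
servo_tool(motion=[0, 0, -0.22, 0.91, 0, 0, -0.22, 0.91, 0, 0, -0.22, 0.91, 0, 0, -0.22, 0.91, 0, 0, -0.22, 0.91, 0, 0, -0.22, 0.91, 0, 0, -0.22, 0.91, 0, 0, -0.22, 0.94], gripper=255)

```text
time: 1.7
position: [0.1525, 0.5023, 0.302]
tcp_rot: [180.0, -0.0, 89.7]
contact_force: [0.5, 0.1, 0.2]
finger_gap: 0.001
grasp_force: 0.0
```

Request:
servo_tool(motion=[-1, 0.94, 0, 0, -1, 0.94, 0, 0, -1, 0.94, 0, 0, -1, 0.94, 0, 0, -1, 0.94, 0, 0, -1, 0.94, 0, 0, -1, 0.94, 0, 0, -1, 0.94, 0, 0, -1, 0.94, 0, 0, -1, 0.94, 0, 0, -1, 0.94, 0, 0, -1, 0.94, 0, 0])

```text
time: 3.2
position: [0.6049, 0.021, 0.3017]
tcp_rot: [180.0, -0.0, 90.0]
contact_force: [0.9, -1.0, 0.2]
finger_gap: 0.004
grasp_force: 0.0
```

Request:
servo_tool(motion=[0, 0, 0.56, 0, 0, 0, 0.56, 0, 0, 0, 0.56, 0, 0, 0, 0, 0])

```text
time: 3.7
position: [0.6029, 0.0225, 0.2327]
tcp_rot: [-179.8, -0.0, 90.0]
contact_force: [-0.5, 0.5, 0.5]
finger_gap: 0.003
grasp_force: 0.0
```

Request:
servo_tool(motion=[0.06, -0.26, 0, 0, 0.06, -0.26, 0, 0, 0.065, -0.2, 0, 0, 0.065, -0.2, 0, 0, 0.1, -0.175, 0, 0, 0.1, -0.175, 0, 0, 0.14, -0.15, 0, 0, 0.14, -0.15, 0, 0, 0.16, -0.12, 0, 0, 0.16, -0.12, 0, 0])

```text
time: 4.95
position: [0.531, 0.0648, 0.2344]
tcp_rot: [-180.0, 0.0, 90.0]
contact_force: [2.2, -1.1, 0.3]
finger_gap: -0.003
grasp_force: 1.1
```

Request:
servo_tool(motion=[0.12, -0.05, 0, 0, 0.12, -0.05, 0, 0, 0.1, -0.04, 0, 0])

```text
time: 5.32
position: [0.5256, 0.0783, 0.2344]
tcp_rot: [-180.0, -0.0, 90.0]
contact_force: [2.0, -1.9, -0.1]
finger_gap: 0.002
grasp_force: 0.9
```

Request:
servo_tool(motion=[0.1, -0.03, 0, 0, 0.05, -0.01, 0, 0])

```text
time: 5.58
position: [0.5242, 0.0837, 0.2345]
tcp_rot: [180.0, 0.1, 90.0]
contact_force: [1.7, -8.7, -1.7]
finger_gap: -0.003
grasp_force: 4.0
```

Request:
servo_tool(motion=[0.05, 0, 0, 0, 0, 0, 0, 0, 0, 0, 0, 0])

```text
time: 5.95
position: [0.5242, 0.0837, 0.2345]
tcp_rot: [-180.0, 0.2, 90.0]
contact_force: [0.9, -10.9, 0.2]
finger_gap: 0.005
grasp_force: 5.4
```

```bash
cat > hook.py <<'E'
from h import *
print(r.observe()['position'],r.observe()['contact_force'])
for c in ['top','scene']:
    im,d=viewer.grab_frame(c);Q=cloud(c,d).reshape(-1,3)
    m=(Q[:,2]>.235)&(Q[:,2]<.258)&(Q[:,0]>.455)&(Q[:,0]<.583)&(abs(Q[:,1]-.1)<.05)
    if 1: q=Q[m&(Q[:,1]>.09)] if r.observe()['position'][2]<.26 else Q[m]
    p=np.polyfit(q[:,0],q[:,1],1);print(c,len(q),'deg',np.degrees(np.arctan(p[0])),'y@.60,.495',np.polyval(p,[.6,.495]))
    q=Q[(Q[:,2]>.258)&(Q[:,2]<.275)&(Q[:,0]>.44)&(Q[:,0]<.52)&(abs(Q[:,1]-.1)<.04)];print('tip',len(q),np.median(q,0) if len(q) else 0)
    q=Q[(Q[:,2]>.258)&(Q[:,2]<.275)&(np.hypot(Q[:,0]-.6,Q[:,1]-.1)<.03)];print('cap',len(q),q.mean(0),q.min(0),q.max(0))
cv2.imwrite('pics/s_%d.png'%(r.observe()['time']*10),cv2.resize(im[130:280,150:350],(800,600))[:,:,::-1])
E
python3 hook.py; ls pics
```

```text
[0.52421777 0.08371068 0.23450988] [  0.88834039 -10.91789336   0.1842985 ]
top 20 deg 5.123843172486326 y@.60,.495 [0.10631001 0.09689497]
tip 8 [0.47825466 0.09641863 0.26301584]
scene0.png
t1.png
top0.pnghook.py:9: RuntimeWarning: Mean of empty slice.
  q=Q[(Q[:,2]>.258)&(Q[:,2]<.275)&(np.hypot(Q[:,0]-.6,Q[:,1]-.1)<.03)];print('cap',len(q),q.mean(0),q.min(0),q.max(0))
  ret = um.true_divide(
Traceback (most recent call last):
  File "hook.py", line 9, in <module>
    q=Q[(Q[:,2]>.258)&(Q[:,2]<.275)&(np.hypot(Q[:,0]-.6,Q[:,1]-.1)<.03)];print('cap',len(q),q.mean(0),q.min(0),q.max(0))
                                                                                                      ~~~~~^^^
ValueError: zero-size array to reduction operation minimum which has no identity
```

Request:
servo_tool(motion=[-0.4, 0, 0, 0, -0.1, 0, -0.9, 0, 0, 0, -1, 0, 0, 0, -0.3, 0, 1, -0.28, 0, 0, 1, -0.28, 0, 0, 1, -0.28, 0, 0, 1, -0.28, 0, 0, 1, -0.28, 0, 0, 0.93, -0.28, 0, 0, 0, 0, 0, -0.7, 0, 0, 0, -0.75], gripper=255)

```text
time: 7.5
position: [0.4561, 0.3037, 0.3212]
tcp_rot: [-179.9, -0.0, 104.8]
contact_force: [0.4, -0.0, -0.2]
finger_gap: 0.003
grasp_force: 0.0
```

```bash
sed -i 's/print(.cap.*/print("cap",len(q),q.mean(0) if len(q) else 0)/' hook.py
cat > han.py <<'E'
from h import *
o=r.observe();i=viewer.camera_info('wrist');print(o['position'],o['tcp_rot'])
im,d=viewer.grab_frame('wrist');Q=cloud('wrist',d,i);q=Q.reshape(-1,3)
cv2.imwrite('pics/w_%d.png'%(o['time']*10),im[:,:,::-1])
m=(q[:,2]>.15)&(q[:,2]<.21)&(abs(q[:,0]-.449)<.07)&(abs(q[:,1]-.33)<.09);q=q[m]
print('wrist handle',len(q))
if len(q)>20:
    c=q.mean(0);s=np.linalg.svd(q[:,:2]-c[:2],full_matrices=False)[2][0];t=(q[:,:2]-c[:2])@s
    print(np.degrees(np.arctan2(s[1],s[0])),c,'ends',c[:2]+s*t.min(),c[:2]+s*t.max(),'topz',np.percentile(q[:,2],[50,90,98]))
E
python3 han.py; python3 hook.py; ls pics
```

```text
[0.45612505 0.30368388 0.32118404] [-1.79852651e+02 -7.81891206e-03  1.04843154e+02]
wrist handle 1134
-75.48910016645213 [0.44926333 0.33573186 0.18948031] ends [0.4357709  0.38786232] [0.46563634 0.27247179] topz [0.18973691 0.19446589 0.19762346]
[0.45626083 0.30342765 0.32120312] [-0.69811221 -0.27590337  0.00219954]
top 160 deg 2.544544275375038 y@.60,.495 [0.10483969 0.1001735 ]
tip 14 [0.47559107 0.09905274 0.26455418]
cap 81 [0.60217882 0.10466704 0.26325477]
scene 113 deg 2.9361220244859076 y@.60,.495 [0.09978789 0.09440245]
tip 14 [0.47452339 0.09463645 0.26156739]
cap 39 [0.60058813 0.09866344 0.2622162 ]
s_76.png
scene0.png
t1.png
top0.png
w_75.png
```

Request:
servo_tool(motion=[-0.05, 0.03, 0, 0, 0, 0, 0, 0, 0, 0, 0, 0, 0, 0, 0.8, 0, 0, 0, 0.8, 0, 0, 0, 0.8, 0, 0, 0, 0.8, 0, 0, 0, 0.68, 0, 0, 0, 0, 0, 0, 0, 0, 0], gripper=0)

```text
time: 8.9
position: [0.4593, 0.3019, 0.1685]
tcp_rot: [179.9, -0.0, 104.5]
contact_force: [-0.3, 0.8, 0.8]
finger_gap: 1.003
grasp_force: 0.0
```

Request:
servo_tool(motion=[0, 0, 0, 0, 0, 0, 0, 0, 0, 0, 0, 0, 0, 0, 0, 0, 0, 0, 0, 0, 0, 0, 0, 0, 0, 0, 0, 0, 0, 0, 0, 0], gripper=255)

```text
time: 9.9
position: [0.4587, 0.3016, 0.1676]
tcp_rot: [180.0, -0.0, 104.5]
contact_force: [-1.2, -0.8, 4.8]
finger_gap: 0.091
grasp_force: 58.7
```

Request:
servo_tool(motion=[0, 0, -0.15, 0, 0, 0, -0.25, 0, 0, 0, -0.35, 0, 0, 0, -0.4, 0, 0, 0, -0.4, 0, 0, 0, -0.4, 0, 0, 0, -0.3, 0, 0, 0, -0.2, 0, 0, 0, -0.1, 0, 0, 0, 0, 0, 0, 0, 0, 0])

```text
time: 11.28
position: [0.4584, 0.3015, 0.2688]
tcp_rot: [-179.9, 0.0, 104.5]
contact_force: [1.1, 0.9, -2.3]
finger_gap: 0.09
grasp_force: 58.5
```

```bash
cat > pl.py <<'E'
from h import *
o=r.observe();print(o['position'],o['tcp_rot'],o['contact_force'],o['finger_gap'])
x,y,z=o['position']; a=np.radians(o['tcp_rot'][2]); cx=x+.029*np.cos(a);cy=y+.029*np.sin(a); print('expected axis',cx,cy)
for c in ['top','scene']:
    im,d=viewer.grab_frame(c);cv2.imwrite('pics/%s_%d.png'%(c,o['time']*10),cv2.resize(im[100:300,130:400],(800,593))[:,:,::-1])
    Q=cloud(c,d).reshape(-1,3);h=z+.0174-.185+.087
    rim=Q[(abs(Q[:,2]-h)<.012)&(np.hypot(Q[:,0]-cx,Q[:,1]-cy)<.08)]
    n=np.linalg.lstsq(np.c_[rim[:,:2]-[cx,cy],np.ones(len(rim))],rim[:,2]-h,rcond=None)[0] if len(rim)>10 else 0
    print(c,'rim',len(rim),cv2.fitEllipse(rim[:,:2].astype(np.float32)*1000) if len(rim)>10 else 0,n)
i=viewer.camera_info('wrist');im,d=viewer.grab_frame('wrist');cv2.imwrite('pics/w_%d.png'%(o['time']*10),im[:,:,::-1])
E
python3 pl.py
```

```text
[0.45841951 0.30148839 0.26878051] [-1.79944136e+02  5.72674319e-03  1.04509233e+02] [ 1.13627394  0.87063179 -2.2980578 ] 0.08954703566595051
expected axis 0.45115396309783823 0.3295635053163833
top rim 225 ((451.29736328125, 329.3804626464844), (104.47065734863281, 108.29165649414062), 63.75121307373047) [-0.02883474 -0.01393949 -0.00236605]
scene rim 286 ((450.02862548828125, 325.9319763183594), (103.15071868896484, 107.17413330078125), 30.26732063293457) [-0.01601252 -0.00916647 -0.00395153]
```

Request:
servo_tool(motion=[0, 0, 0, 0.2, 0, 0, 0, 0.4, 0, 0, 0, 0.4, 0, 0, 0, 0.18])

```text
time: 11.92
position: [0.4586, 0.3016, 0.2693]
tcp_rot: [-180.0, -0.0, 92.6]
contact_force: [-0.4, -1.1, -1.9]
finger_gap: 0.091
grasp_force: 58.5
```

Request:
servo_tool(motion=[-0.2, 0.06, 0, 0, -0.4, 0.06, 0, 0, -0.6, 0.06, 0, 0, -0.6, 0.06, 0, 0, -0.6, 0.06, 0, 0, -0.6, 0.06, 0, 0, -0.6, 0.06, 0, 0, -0.6, 0.06, 0, 0, -0.6, 0.06, 0, 0, -0.5, 0.06, 0, 0, -0.34, 0.06, 0, 0, -0.2, 0.05, 0, 0])

```text
time: 13.42
position: [0.4981, 0.0687, 0.2694]
tcp_rot: [180.0, -0.0, 92.7]
contact_force: [-0.1, 2.9, -1.9]
finger_gap: 0.088
grasp_force: 58.6
```

Request:
servo_tool(motion=[0, 0, 0, 0, 0, 0, 0, 0, 0, 0, 0, 0])

```text
time: 13.8
position: [0.498, 0.07, 0.2693]
tcp_rot: [180.0, 0.0, 92.8]
contact_force: [-0.5, -0.6, -1.7]
finger_gap: 0.094
grasp_force: 58.6
```

```bash
python3 pl.py; ls pics
```

```text
[0.49795575 0.06995077 0.26930762] [1.79996439e+02 1.50585250e-03 9.27508733e+01] [-0.54388214 -0.58750299 -1.7063575 ] 0.09385764155126533
expected axis 0.496563939842839 0.09891735412977427
top rim 166 ((494.4755554199219, 101.10090637207031), (102.46751403808594, 105.82502746582031), 174.2480926513672) [-0.02258475 -0.00735205 -0.00210107]
scene rim 336 ((494.65576171875, 95.51834106445312), (102.73243713378906, 107.37120056152344), 16.08936882019043) [-0.01910475 -0.00541905 -0.00355802]
s_76.png
scene0.png
scene_112.png
scene_138.png
t1.png
top0.png
top_112.png
top_138.png
w_112.png
w_138.png
w_75.png
```

View pics/w_138.png

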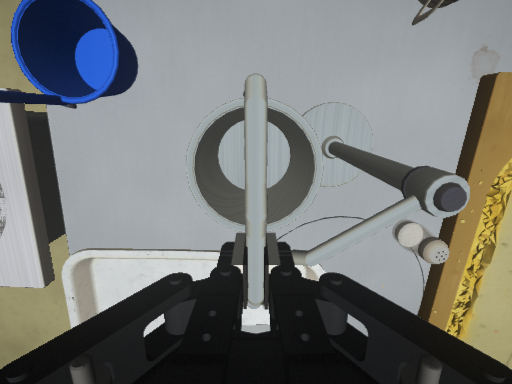

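View pics/top_138.png

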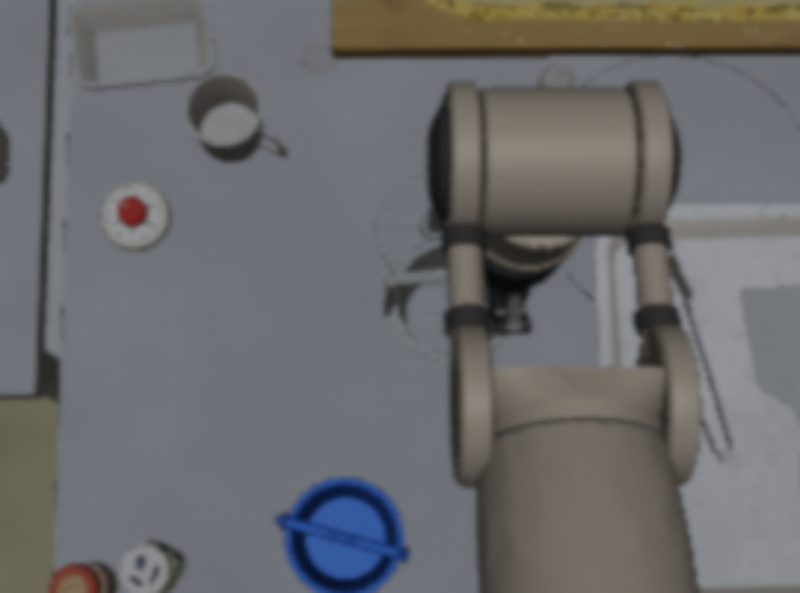

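The wrist view shows the hook running from (415,205) to (305,257). It has been knocked back about 30°: the pail's leading handle leg must have swept it on the way in from +y. I'll measure the hook again.

Run:
```python
from h import *
for c in ['scene','wrist']:
    i=viewer.camera_info(c);im,d=viewer.grab_frame(c);Q=cloud(c,d,i).reshape(-1,3)
    if c=='scene': cv2.imwrite('pics/sc.png',cv2.resize(im[140:260,220:380],(800,600),interpolation=cv2.INTER_CUBIC)[:,:,::-1])
    m=(Q[:,2]>.236)&(Q[:,2]<.27)&(np.hypot(Q[:,0]-.6,Q[:,1]-.1)<.135)&(np.hypot(Q[:,0]-.6,Q[:,1]-.1)>.02)&(Q[:,1]<.13);q=Q[m]
    q=q[np.argsort(q[:,0])];print(c,len(q),np.round(q[::max(1,len(q)//25)],3).tolist())
```

```text
scene 130 [[0.49, 0.077, 0.268], [0.492, 0.042, 0.265], [0.493, 0.042, 0.248], [0.495, 0.027, 0.263], [0.495, 0.04, 0.248], [0.495, 0.041, 0.264], [0.496, 0.038, 0.249], [0.496, 0.031, 0.251], [0.497, 0.041, 0.241], [0.497, 0.039, 0.26], [0.499, 0.04, 0.262], [0.5, 0.034, 0.246], [0.501, 0.039, 0.259], [0.502, 0.026, 0.254], [0.504, 0.041, 0.263], [0.527, 0.051, 0.247], [0.53, 0.056, 0.247], [0.533, 0.055, 0.249], [0.535, 0.053, 0.249], [0.539, 0.06, 0.254], [0.547, 0.062, 0.252], [0.555, 0.071, 0.252], [0.561, 0.072, 0.255], [0.568, 0.077, 0.253], [0.576, 0.083, 0.25], [0.579, 0.082, 0.256]]
wrist 1951 [[0.495, 0.031, 0.265], [0.526, 0.053, 0.246], [0.529, 0.049, 0.248], [0.531, 0.057, 0.251], [0.534, 0.06, 0.25], [0.536, 0.054, 0.256], [0.539, 0.062, 0.254], [0.541, 0.061, 0.255], [0.544, 0.063, 0.254], [0.546, 0.062, 0.255], [0.549, 0.067, 0.253], [0.551, 0.068, 0.255], [0.553, 0.069, 0.255], [0.556, 0.069, 0.255], [0.558, 0.071, 0.255], [0.56, 0.073, 0.257], [0.563, 0.077, 0.255], [0.565, 0.079, 0.255], [0.567, 0.083, 0.251], [0.569, 0.084, 0.253], [0.572, 0.08, 0.255], [0.574, 0.078, 0.254], [0.576, 0.084, 0.255], [0.578, 0.088, 0.255], [0.58, 0.09, 0.255], [0.585, 0.085, 0.254]]
```

View pics/sc.png

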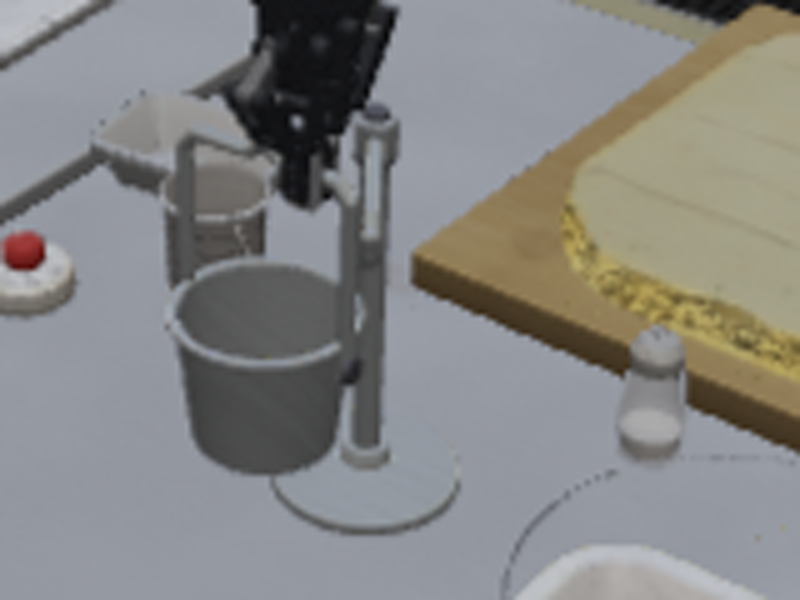

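The scene crop shows the pail still gripped level, with the hook caught outside its near leg at about (345,190). I'll put the pail down out of the way, push the hook out again, and then bring the pail in from the tip side so that the hook threads through the arch.

Request:
servo_tool(motion=[0.2, 0, 0, 0, 0.4, -0.1, 0, 0, 0.6, -0.16, 0, 0, 0.66, -0.16, 0, 0, 0.7, -0.16, 0, 0, 0.7, -0.16, 0, 0, 0.7, -0.16, 0, 0, 0.6, -0.16, 0, 0, 0.3, -0.1, 0, 0, 0.2, -0.05, 0, 0, 0, 0, 0, 0, 0, 0, 0, 0])

```text
time: 15.55
position: [0.4404, 0.269, 0.2693]
tcp_rot: [180.0, 0.0, 92.7]
contact_force: [-0.1, -0.1, -2.1]
finger_gap: 0.093
grasp_force: 58.6
```

Request:
servo_tool(motion=[0, 0, 0.3, 0, 0, 0, 0.45, 0, 0, 0, 0.5, 0, 0, 0, 0.5, 0, 0, 0, 0.4, 0, 0, 0, 0.2, 0, 0, 0, 0.1, 0, 0, 0, 0.05, 0, 0, 0, 0, 0])

```text
time: 16.68
position: [0.4403, 0.2695, 0.1696]
tcp_rot: [180.0, -0.0, 92.7]
contact_force: [-0.2, 0.1, -1.2]
finger_gap: 0.092
grasp_force: 58.6
```

Request:
servo_tool(motion=[0, 0, 0.04, 0, 0, 0, 0, 0])

```text
time: 16.92
position: [0.4402, 0.2695, 0.1679]
tcp_rot: [180.0, -0.0, 92.7]
contact_force: [-0.1, 0.5, -1.7]
finger_gap: 0.094
grasp_force: 58.7
```

Request:
servo_tool(motion=[0, 0, 0, 0, 0, 0, 0, 0, 0, 0, 0, 0, 0, 0, 0, 0, 0, 0, -0.2, 0, 0, 0, -0.7, 0, 0, 0, -1, 0, 0, 0, -1, 0, 0, 0, -1, 0], gripper=0)

```text
time: 18.05
position: [0.44, 0.2694, 0.3257]
tcp_rot: [180.0, -0.0, 92.7]
contact_force: [0.6, 0.6, -0.5]
finger_gap: 1.005
grasp_force: 0.0
```

Request:
servo_tool(motion=[0, 0, 0, 0, -0.87, 0.41, 0, 0, -0.87, 0.41, 0, 0, -0.87, 0.41, 0, 0, -0.87, 0.41, 0, 0, -0.87, 0.41, 0, 0, -0.87, 0.41, 0, 0, -0.9, 0.41, 0, 0, 0, 0, 0, 0, 0, 0, 0, 0], gripper=255)

```text
time: 19.3
position: [0.5659, 0.0307, 0.3231]
tcp_rot: [-179.9, -0.0, 92.7]
contact_force: [-0.7, 0.2, -0.0]
finger_gap: 0.0
grasp_force: 0.0
```

Run:
```python
from h import *
o=r.observe()
i=viewer.camera_info('wrist');im,d=viewer.grab_frame('wrist');Q=cloud('wrist',d,i).reshape(-1,3)
im,d=viewer.grab_frame('scene');S=cloud('scene',d).reshape(-1,3)
im,d=viewer.grab_frame('top');T=cloud('top',d).reshape(-1,3)
for n,Q in(('w',Q),('s',S),('t',T)):
    m=(Q[:,2]>.236)&(Q[:,2]<.27)&(np.hypot(Q[:,0]-.6,Q[:,1]-.1)<.135)&(np.hypot(Q[:,0]-.6,Q[:,1]-.1)>.02)&(Q[:,1]<.13);q=Q[m];q=q[np.argsort(q[:,0])];print(n,len(q),np.round(q[::max(1,len(q)//12)],3).tolist())
    q=Q[(Q[:,2]>.165)&(Q[:,2]<.21)&(abs(Q[:,0]-.44)<.05)&(abs(Q[:,1]-.3)<.08)]
    if len(q)>20:
        c=q.mean(0);s=np.linalg.svd(q[:,:2]-c[:2],full_matrices=False)[2][0];t=(q[:,:2]-c[:2])@s
        print('handle',np.degrees(np.arctan2(s[1],s[0])),c,c[:2]+s*t.min(),c[:2]+s*t.max())
```

```text
w 1799 [[0.495, 0.031, 0.264], [0.503, 0.037, 0.253], [0.507, 0.039, 0.248], [0.514, 0.046, 0.242], [0.522, 0.044, 0.243], [0.533, 0.054, 0.254], [0.541, 0.056, 0.255], [0.548, 0.06, 0.254], [0.555, 0.069, 0.254], [0.563, 0.079, 0.253], [0.569, 0.076, 0.254], [0.576, 0.087, 0.254], [0.584, 0.084, 0.254]]
s 87 [[0.492, 0.029, 0.261], [0.495, 0.027, 0.25], [0.498, 0.03, 0.267], [0.5, 0.035, 0.261], [0.504, 0.027, 0.253], [0.529, 0.055, 0.245], [0.532, 0.051, 0.251], [0.536, 0.05, 0.253], [0.542, 0.059, 0.256], [0.556, 0.069, 0.252], [0.567, 0.073, 0.255], [0.576, 0.08, 0.255], [0.583, 0.089, 0.255]]
handle -86.7976295201326 [0.43597489 0.28905679 0.18423908] [0.43245467 0.35197384] [0.43897453 0.23544415]
t 86 [[0.534, 0.061, 0.251], [0.541, 0.062, 0.255], [0.545, 0.068, 0.25], [0.549, 0.064, 0.255], [0.552, 0.063, 0.253], [0.557, 0.078, 0.254], [0.56, 0.08, 0.252], [0.562, 0.07, 0.251], [0.567, 0.078, 0.255], [0.57, 0.078, 0.253], [0.574, 0.085, 0.257], [0.577, 0.088, 0.255], [0.581, 0.09, 0.252]]
handle 92.80510445870763 [0.43647557 0.29798647 0.18796947] [0.43934322 0.23945991] [0.43362018 0.35626265]
```

Request:
servo_tool(motion=[0, 0, 0.6, 0, 0, 0, 0.8, 0, 0, 0, 0.8, 0, 0.11, -0.145, 0, 0, 0.11, -0.145, 0, 0, 0.145, -0.145, 0, 0, 0.145, -0.145, 0, 0, 0.17, -0.11, 0, 0, 0.17, -0.11, 0, 0, 0.155, -0.06, 0, 0, 0.155, -0.06, 0, 0])

```text
time: 20.82
position: [0.5272, 0.0753, 0.2356]
tcp_rot: [-180.0, 0.0, 92.7]
contact_force: [2.2, -2.3, -0.2]
finger_gap: 0.004
grasp_force: 1.0
```

Request:
servo_tool(motion=[0.11, -0.03, 0, 0, 0.11, -0.03, 0, 0, 0.05, 0, 0, 0, 0, 0, 0, 0])

```text
time: 21.32
position: [0.5245, 0.0838, 0.2356]
tcp_rot: [-180.0, 0.2, 92.7]
contact_force: [1.3, -8.3, 1.7]
finger_gap: -0.001
grasp_force: 4.9
```

Request:
servo_tool(motion=[-0.4, 0, 0, 0, -0.1, 0, -0.9, 0, 0, 0, -1, 0, 0, 0, -0.35, 0, 0.87, -0.31, 0, 0, 0.87, -0.31, 0, 0, 0.87, -0.31, 0, 0, 0.87, -0.31, 0, 0, 0.87, -0.31, 0, 0, 0.87, -0.31, 0, 0, 0, 0, 0, 0])

```text
time: 22.7
position: [0.4398, 0.2723, 0.3246]
tcp_rot: [-179.9, -0.0, 92.9]
contact_force: [0.3, -0.2, -1.4]
finger_gap: -0.002
grasp_force: 0.0
```

```bash
python3 hook.py; sed -i 's/-.449)/-.438)/;s/-.33)/-.30)/' han.py; python3 han.py
```

```text
[0.43979499 0.27233401 0.32463174] [ 0.3472082  -0.18045051 -1.38660991]
top 157 deg 2.4716180004830743 y@.60,.495 [0.10472121 0.10018892]
tip 15 [0.47629139 0.09907354 0.26486773]
cap 82 [0.60209854 0.10483882 0.26347609]
scene 110 deg 2.8475167843930516 y@.60,.495 [0.09976759 0.09454494]
tip 12 [0.47484436 0.09361938 0.26244032]
cap 40 [0.59982784 0.09819707 0.26258095]
[0.44096908 0.27047865 0.32491247] [-1.79916712e+02  3.56250438e-02  9.27605991e+01]
wrist handle 1119
-87.22291959862551 [0.43824698 0.3024166  0.18946924] ends [0.43559424 0.35710428] [0.4413156  0.23915551] topz [0.18974256 0.19432131 0.19761418]
```

Request:
servo_tool(motion=[-0.02, -0.02, 0, 0, 0, 0, 0, 0, 0, 0, 0, 0, 0, 0, 0.8, 0, 0, 0, 0.8, 0, 0, 0, 0.8, 0, 0, 0, 0.8, 0, 0, 0, 0.73, 0, 0, 0, 0, 0], gripper=0)

```text
time: 23.98
position: [0.4394, 0.2693, 0.1668]
tcp_rot: [-179.8, 0.1, 92.7]
contact_force: [0.7, -0.7, 0.4]
finger_gap: 0.999
grasp_force: 0.0
```

Request:
servo_tool(motion=[0, 0, 0, 0, 0, 0, 0, 0, 0, 0, 0, 0, 0, 0, 0, 0, 0, 0, 0, 0, 0, 0, 0, 0], gripper=255)

```text
time: 24.72
position: [0.4406, 0.2699, 0.169]
tcp_rot: [180.0, -0.0, 92.7]
contact_force: [-2.0, -1.7, 6.4]
finger_gap: 0.093
grasp_force: 58.5
```

Request:
servo_tool(motion=[0, 0, -0.15, 0, 0, 0, -0.25, 0, 0, 0, -0.35, 0, 0, 0, -0.4, 0, 0, 0, -0.4, 0, 0, 0, -0.4, 0, 0, 0, -0.3, 0, 0, 0, -0.2, 0, 0, 0, -0.1, 0, 0, 0, 0, 0, 0, 0, 0, 0])

```text
time: 26.1
position: [0.4403, 0.2698, 0.27]
tcp_rot: [-179.9, 0.0, 92.7]
contact_force: [0.6, 0.1, -2.6]
finger_gap: 0.092
grasp_force: 58.5
```

Request:
servo_tool(motion=[-0.2, -0.03, 0, 0, -0.4, -0.03, 0, 0, -0.55, -0.03, 0, 0, -0.6, -0.03, 0, 0, -0.6, -0.03, 0, 0, -0.6, -0.03, 0, 0, -0.6, -0.03, 0, 0, -0.6, -0.03, 0, 0, -0.4, -0.03, 0, 0, -0.25, -0.03, 0, 0, -0.15, -0.03, 0, 0, -0.05, 0, 0, 0])

```text
time: 27.6
position: [0.4367, 0.0695, 0.2705]
tcp_rot: [180.0, -0.0, 92.7]
contact_force: [-0.3, -0.0, -2.7]
finger_gap: 0.09
grasp_force: 58.5
```

Request:
servo_tool(motion=[0, 0, 0, 0, 0, 0, 0, 0])

```text
time: 27.85
position: [0.4368, 0.0699, 0.2705]
tcp_rot: [180.0, -0.0, 92.7]
contact_force: [0.3, -0.5, -1.0]
finger_gap: 0.09
grasp_force: 58.5
```

```bash
python3 pl.py
python3 - <<'E'
from h import *
im,d=viewer.grab_frame('scene');cv2.imwrite('pics/sc2.png',cv2.resize(im[140:260,220:380],(800,600),interpolation=cv2.INTER_CUBIC)[:,:,::-1])
E
```

```text
[0.4367679  0.06987486 0.270475  ] [ 1.79997747e+02 -1.19379429e-02  9.27459736e+01] [ 0.26164094 -0.54216705 -0.9672669 ] 0.09049312423062181
expected axis 0.4353785677328076 0.09884156223334845
top rim 148 ((432.54071044921875, 100.43814849853516), (100.54501342773438, 104.56175231933594), 149.911376953125) [-0.01222621 -0.02498529 -0.00255653]
scene rim 313 ((433.7950744628906, 93.12867736816406), (103.3853530883789, 107.42329406738281), 22.547767639160156) [-0.01688928 -0.01187999 -0.00422273]
```

View pics/sc2.png

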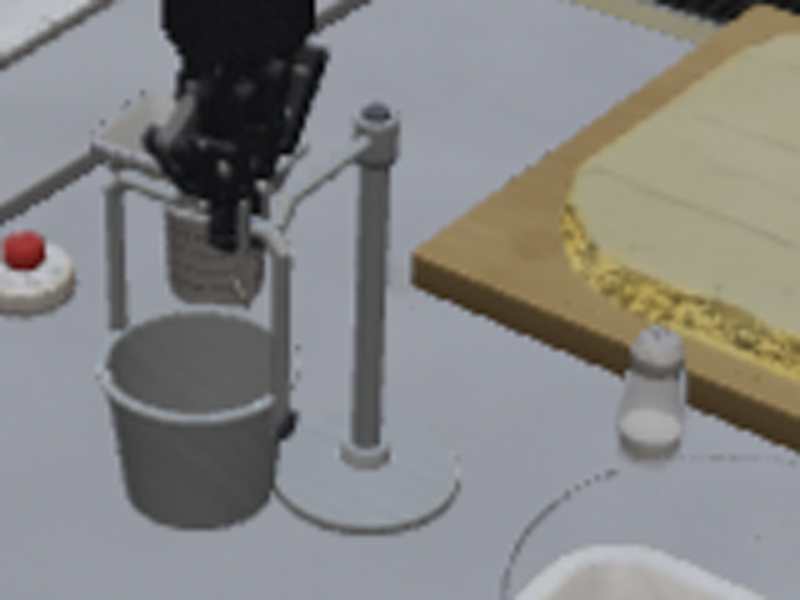

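Request:
servo_tool(motion=[-0.09, 0.1, 0, 0, 0, 0.2, 0, 0, 0, 0.25, 0, 0, 0, 0.25, 0, 0, 0, 0.25, 0, 0, 0, 0.2, 0, 0, 0, 0.15, 0, 0, 0, 0.1, 0, 0, 0, 0.04, 0, 0, 0, 0, 0, 0, 0, 0, 0, 0])

```text
time: 29.42
position: [0.4983, 0.0688, 0.2706]
tcp_rot: [180.0, -0.0, 92.7]
contact_force: [0.4, 0.3, -2.1]
finger_gap: 0.089
grasp_force: 58.5
```

```bash
python3 pl.py
python3 - <<'E'
from h import *
i=viewer.camera_info('wrist');im,d=viewer.grab_frame('wrist');Q=cloud('wrist',d,i).reshape(-1,3)
q=Q[(Q[:,2]>.24)&(Q[:,2]<.26)&(Q[:,0]>.50)&(Q[:,0]<.583)&(abs(Q[:,1]-.1)<.05)];p=np.polyfit(q[:,0],q[:,1],1);print('hook',len(q),np.degrees(np.arctan(p[0])),np.polyval(p,[.497,.524]))
for lo in(.19,.27,):
    q=Q[(Q[:,2]>lo)&(Q[:,2]<lo+.04)&(abs(Q[:,0]-.497)<.02)&(Q[:,1]>.06)&(Q[:,1]<.17)];print(len(q),q.min(0),q.max(0),np.median(q,0))
E
```

```text
[0.49829846 0.06880967 0.27058714] [ 1.79995861e+02 -4.34078267e-03  9.27090453e+01] [ 0.42859242  0.32780444 -2.14260569] 0.08930545055029271
expected axis 0.4969277951608586 0.09777725928920723
top rim 154 ((494.47454833984375, 98.50276184082031), (102.6927490234375, 104.91799926757812), 162.73483276367188) [-0.01672744  0.00788691 -0.00332746]
scene rim 307 ((495.0193176269531, 92.86953735351562), (102.98716735839844, 107.83124542236328), 21.246305465698242) [-0.0174626  -0.00259275 -0.00434558]
hook 2222 2.3523208478108217 [0.09952146 0.10063058]
1 [0.48149909 0.14724836 0.19028039] [0.48149909 0.14724836 0.19028039] [0.48149909 0.14724836 0.19028039]
6121 [0.48136902 0.06001786 0.27510602] [0.51626979 0.1562511  0.30997201] [0.49698496 0.0971008  0.2918061 ]
```

```bash
python3 -c "
import cv2,glob,os
f=sorted(glob.glob('pics/w_*.png'),key=os.path.getmtime)[-1];print(f);cv2.imwrite('pics/wv.png',cv2.imread(f))"
```

```text
pics/w_294.png
```

View pics/wv.png

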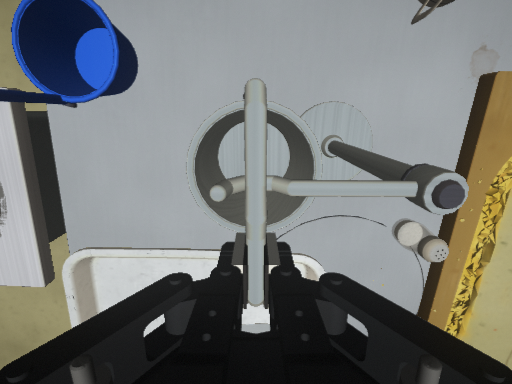

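Request:
servo_tool(motion=[0.04, 0, 0.1, 0, 0, 0, 0.15, 0, 0, 0, 0.2, 0, 0, 0, 0.2, 0, 0, 0, 0.15, 0, 0, 0, 0.12, 0, 0, 0, 0.08, 0, 0, 0, 0.04, 0, 0, 0, 0, 0, 0, 0, 0, 0])

```text
time: 30.88
position: [0.4985, 0.0704, 0.2291]
tcp_rot: [180.0, -0.0, 92.7]
contact_force: [-0.8, 0.1, -1.8]
finger_gap: 0.094
grasp_force: 58.5
```

Request:
servo_tool(motion=[0, 0, 0.03, 0, 0, 0, 0.03, 0, 0, 0, 0, 0])

```text
time: 31.25
position: [0.4983, 0.0704, 0.2264]
tcp_rot: [-180.0, -0.0, 92.7]
contact_force: [0.1, 0.1, -0.8]
finger_gap: 0.091
grasp_force: 58.5
```

Request:
servo_tool(motion=[0, 0, 0.03, 0, 0, 0, 0, 0])

```text
time: 31.5
position: [0.4985, 0.0705, 0.2255]
tcp_rot: [180.0, -0.0, 92.7]
contact_force: [0.0, 0.5, 0.5]
finger_gap: 0.095
grasp_force: 58.7
```

Request:
servo_tool(motion=[0, 0, 0.03, 0, 0, 0, 0, 0])

```text
time: 31.75
position: [0.4987, 0.0705, 0.2248]
tcp_rot: [179.9, -0.0, 92.7]
contact_force: [0.5, -0.1, 4.5]
finger_gap: 0.09
grasp_force: 59.2
```

Request:
servo_tool(motion=[0, 0, 0, 0, 0, 0, 0, 0, 0, 0, 0, 0, 0, 0, 0, 0, 0, 0, 0, 0, 0, 0, 0, 0], gripper=130)

```text
time: 32.5
position: [0.4984, 0.0704, 0.2241]
tcp_rot: [180.0, -0.0, 92.7]
contact_force: [0.7, 0.3, 0.3]
finger_gap: 0.489
grasp_force: 0.0
```

Request:
servo_tool(motion=[0, 0, -0.2, 0, 0, 0, -0.4, 0, 0, 0, -0.6, 0, 0, 0, -0.8, 0, 0, 0, -0.8, 0, 0, 0, 0, 0, 0, 0, 0, 0])

```text
time: 33.38
position: [0.4981, 0.0704, 0.3357]
tcp_rot: [-180.0, -0.0, 92.7]
contact_force: [-0.0, 0.8, -0.3]
finger_gap: 0.487
grasp_force: 0.0
```

Run:
```python
from h import *
print(r.observe()['contact_force'],r.observe()['position'])
i=viewer.camera_info('wrist');im,d=viewer.grab_frame('wrist');Q=cloud('wrist',d,i).reshape(-1,3)
q=Q[(Q[:,2]>.24)&(Q[:,2]<.26)&(Q[:,0]>.525)&(Q[:,0]<.583)&(abs(Q[:,1]-.1)<.05)];p=np.polyfit(q[:,0],q[:,1],1);print('hook',np.degrees(np.arctan(p[0])))
s,_=viewer.grab_frame('scene')
a=cv2.resize(im[:,60:480],(437,400));b=cv2.resize(s[140:260,240:345],(350,400),interpolation=cv2.INTER_CUBIC)
cv2.imwrite('pics/fin.png',np.hstack([a,b])[:,:,::-1])
```

```text
[-0.04445296  0.8419661  -0.2696773 ] [0.4981016  0.07040506 0.33569184]
hook 2.4838077327362122
```

View pics/fin.png

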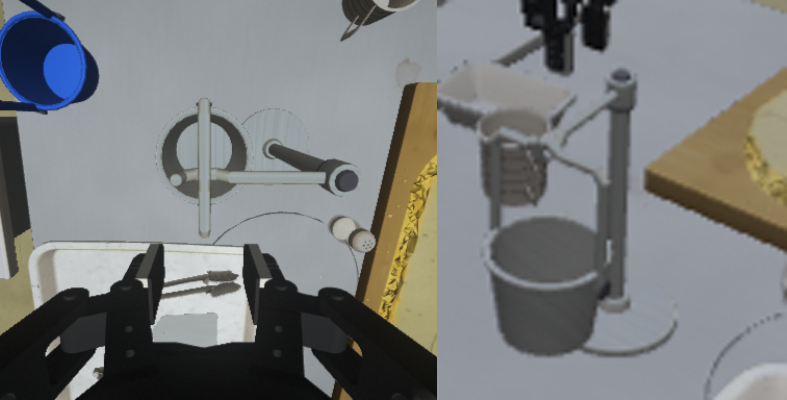

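The pail hangs in the dip: the hook at left-panel (240,178) crosses under the handle at (204,170). I'll let it settle, check the numbers, and hand in.

Request:
servo_tool(motion=[0, 0, -0.3, 0, 0, 0, 0, 0, 0, 0, 0, 0, 0, 0, 0, 0, 0, 0, 0, 0, 0, 0, 0, 0, 0, 0, 0, 0, 0, 0, 0, 0])

```text
time: 34.48
position: [0.4984, 0.0704, 0.3481]
tcp_rot: [180.0, -0.0, 92.7]
contact_force: [-0.2, -0.4, 0.4]
finger_gap: 0.492
grasp_force: 0.0
```

```bash
cat > chk.py <<'E'
from h import *
i=viewer.camera_info('wrist');im,d=viewer.grab_frame('wrist');Q=cloud('wrist',d,i).reshape(-1,3)
q=Q[(abs(Q[:,0]-.497)<.03)&(abs(Q[:,1]-.098)<.08)&(Q[:,2]>.2)]
for y in np.arange(.03,.17,.01):
    s=q[(abs(q[:,1]-y)<.003)]; 
    if len(s)>3: k=s[s[:,2]>s[:,2].max()-.006]; print(round(y,3),len(s),s[:,2].max().round(4),np.median(k[:,0]).round(4))
rim=Q[(abs(Q[:,2]-.142)<.012)&(np.hypot(Q[:,0]-.497,Q[:,1]-.098)<.075)];print('rim',cv2.fitEllipse(rim[:,:2].astype(np.float32)*1000),np.linalg.lstsq(np.c_[rim[:,:2],np.ones(len(rim))],rim[:,2],rcond=None)[0])
E
python3 chk.py
```

```text
0.04 13 0.2374 0.5013
0.05 47 0.2468 0.5007
0.06 267 0.389 0.4787
0.07 478 0.3922 0.4784
0.08 7299 0.4409 0.4981
0.09 6270 0.4481 0.4899
0.1 497 0.2683 0.4772
0.11 84 0.2507 0.4978
0.12 84 0.2487 0.4973
0.13 84 0.2486 0.4965
0.14 825 0.4911 0.4955
0.15 88 0.2478 0.4959
0.16 8 0.236 0.496
rim ((498.1424560546875, 100.07134246826172), (102.4732666015625, 103.07884216308594), 1.9622657299041748) [-0.0010241   0.0186123   0.14012983]
```

```bash
python3 -c "
from h import *
print(finish_job())"
```

```text
the job is handed in; nothing more can be done
None
```

The hook is fully out at its stop and the steel pail hangs upright from it, with its notch in the dip by my measurements and the gripper clear. The job is handed in, but no verdict came back. On the first try the pail's handle knocked the hook part-way back, so I set the pail down, pushed the hook out again and brought the pail in from the tip side.

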